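# Rehang the washed germination-cabinet door

## Robot

A 7-joint arm with a two-finger parallel gripper is mounted at the origin on the work surface. World frame = base frame: x ahead of the robot, y to its left, z up, the work surface at z = 0. Lengths are in mm, angles in rad, forces in N, time in s.
With the tool pointing down it reaches from about 350 to 775 mm from the base axis. Payload 3.1 kg.
Tool frame: the origin (TCP) lies between the finger pads; the fingertips stand 14 mm ahead of it and the grasp point (between the pads) lies 5 mm behind it; z points along the fingers, y is the line along which they close (so a half turn about z gives the same grasp; the last joint's range is limited). The gripper opens to 85 mm and grips with 20 to 120 N. Pads are 22 mm wide; open, the fingers measure 114 mm over their backs; the gripper's body (76 mm by 85 mm) begins 54 mm behind the grasp point. The pads swing forward as they close: fully open they stand 13 mm farther back than shut.
Start: joints at [-1.269, 0.311, 0.014, 1.512, -0.004, 1.319, -0.027], TCP at [185.361, 517.841, 211.404] pointing down, gripper open.
Joint ranges: [-2.7, 2.7], [-0.3, 1.91], [-1.27, 1.3], [0.12, 2.57], [-1.44, 4.58], [0.2, 2.03], [-3.05, 3.05]. Speed limits (rad/s): [2.79, 2.79, 3.14, 3.14, 3.14, 3.14, 3.14].

## Interface

Orientations are given as a unit quaternion [x, y, z, w].
In Python, from station import * gives the robot as it stands. The module is installed in compiled form; this text tells all that it offers.
- The arm moves only by the shell command python3 -m jog FILE [FORCE], which reads ROWS from the file FILE. ROWS is one flat JSON list of numbers that holds 1 to 10 rows one after another, with no inner brackets; each row has 5 numbers: the finger opening in mm, then dx, dy, dz in parts of the range, where 1.0 means 200 mm, then a turn about the tool's z in shares of pi rad (1.0 is pi rad); each row shifts and turns the commanded pose from where the row before left it, along the tool's axes as they then stand; what a row does not reach is not made up. A row lasts 1/10 s, in which the tool goes at most 50 mm and 0.15 rad, less where a joint would pass 70% of its speed; a pose out of reach is approached as far as the arm can. The fingers move at their own pace and stop on an object; FORCE is the grip in N (left out, the last holds). Time passes only in rows, so rows that do not move let the fingers close. It prints the time, the measured TCP pose, the force, the opening and the grip force at its end. Input that does not fit is refused with a message, and nothing moves.
- get_obs(): the state, without advancing time (a new reading comes with each control period).
- grab_frame(name): name is "scene" or "top"; returns the picture (480x640x3 uint8, red, green, blue); there is no depth.
- calibration(name): a dict with "fx", "fy", "cx", "cy" (pixels), "T" (4x4, takes a point from camera to world coordinates). Camera axes: x right, y down, z forward; pixel columns grow to the right and rows downward; lengths in mm; the calibration is good to about 2 mm. A picture is of the moment at which its call begins. calibration takes no time and is no camera call.
- sign_off(): hands the job in; it is judged then, once.
The state is a dict: "time": time; "joint_positions": joint angles; "dq": joint speeds; "joint_efforts": joint torques, N m; "position": TCP position; "tcp_rot": TCP orientation; "wrist_force": force on the tool from outside, world axes, zero at the start; "ft_torque": the same for the moment, N m; "gripper_width": finger opening in mm; "gripper_force": force on a finger pad.
Only numpy, scipy, OpenCV 4.12 (cv2) and the standard library are available. Lean on these libraries where they do the work, as an engineer would, in place of code of your own. Each camera call takes 0.05 s, during which the arm holds its last target. There are 200 camera calls.

## Task

The germination cabinet's lift-off door has been washed and is drying in the rack. Lift it out, hang it back on the cabinet by gently lowering both hinge sockets fully home onto the two upright pintles, without forcing them, and let go of it standing well open; then swing it shut. Leave everything else on the bench where it stands.

Things in the scene. Friction and masses are not known exactly. Their poses are not given: they have to be found in the camera images.
- cabinet: Fixed white germination cabinet, 225 wide (y) x 240 deep (x) x 288 mm high, open front. Origin: centre of its underside on the bench. -x points out of the open front (front plane at x = -120 mm), z up. Hinge at its -y front edge: two brass pintles, 8 mm diameter, 18 mm tall, 1 mm edge bevel, one straight above the other, each on a steel knuckle 19 mm in diameter.
- hinge_mark (a point): Reference mark on the cabinet: inner end of the hinge-arm slots, at the lower shoulder (flat knuckle top), 67 mm above the bench, cabinet x -133.5, y -110 mm; axes as the cabinet's. The hinge axis is not here: both arms are clamped together 3 to 13 mm out from it along cabinet -y and up to 3 mm either way along x. The true place is not measured: find it by touch. Arms do not yield. Height exact.
- shoulder_high (a point): The same mark at the upper shoulder, 205 mm above the bench, 138 mm straight above hinge_mark; the axis is off it by the same unknown amount and vertical. Pintle tips are 18 mm above the shoulders (85 and 223 mm above the bench). Steel arms 16 mm wide run from the knuckles along cabinet +x to clamp blocks on the cabinet's side.
- door: Loose door: white frame, clear window, 210 wide (y) x 220 high (z) x 16 mm thick (x), 0.3 to 0.5 kg, centre of mass near its middle. Origin: centre of the panel's underside, z up, -x the outer face. Hung, its underside is 32 mm above the bench. Shut, its axes are parallel to the cabinet's; opening turns it counter-clockwise seen from above (+y edge swings out). Swings freely, no catch or spring.
- door_top (a point): Middle of the door's top edge, 220 mm above its underside; the door can be pinched here across its 16 mm thickness. A small fixed black handle stands 18 mm out of the outer face near the +y edge, 75 to 145 mm up. A soft spring-backed rubber gasket strip on the cabinet's front, 6 mm proud, meets the free edge when shut (about 1.5 N per mm, 4 mm travel).
- socket_low (a point): Centre of the lower socket's mouth: the lower end of the lower steel hinge barrel (19 mm outside diameter, 22 mm long, 10 mm bore right through). In the door's frame x 0, y -118, z 35 mm.
- socket_high (a point): Centre of the upper socket's mouth, 138 mm straight above the lower one.
- rack: Fixed white wire drying rack, 160 (x) x 210 mm (y), origin on the bench under its middle, two upright slots 20 mm wide across x at x = -37.5 and +37.5 mm, slot wires to 83 mm high; panels stand in it on edge with their underside 18 mm above the bench. The door is in one slot, the shelf panel in the other. The door must be raised about 70 mm to clear the wires.
- shelf_panel: Blue slatted shelf panel, 190 (y) x 95 high (z) x 14 mm (x), standing in the other slot of the rack (top edge 113 mm above the bench); origin at the centre of its underside. Leave it alone.
- pot_a: Brown plant pot with seedling, 90 mm diameter, 82 mm high (115 with leaves), origin under its centre. Leave it alone.
- pot_b: Second brown plant pot with seedling, same size. Leave it alone.
- spray_bottle: White spray bottle with blue trigger head, 72 mm diameter, 196 mm high, origin under its centre. Leave it alone.
- feed_jar: Plant-feed jar with blue cap, 76 mm diameter, 130 mm high, origin under its centre. Leave it alone.
- watering_can: Cream watering can, body 170 mm diameter, 160 mm high, spout to +x reaching 200 mm out and 182 mm up, origin under the body's centre. Leave it alone.
- dibber: Small wooden-handled hand tool, 200 mm long, lying on the bench. Leave it alone.

How it is judged (in metres and radians):
On the way:
1. the door hangs home on both pintles, let go by the fingers, while standing well open (at least 35 degrees) (z of socket_low in the frame of hinge_mark between -0.004 and 0.004 m and z of socket_high in the frame of hinge_mark below 0.142 m and angle between door's own z axis and vertical below 0.06 rad and angle between the y axis of door and the y axis of cabinet, either way round above 0.6 rad and x of socket_low in the frame of hinge_mark between -0.0055 and 0.0055 m and y of socket_low in the frame of hinge_mark between -0.015 and -0.001 m and x of socket_high in the frame of hinge_mark between -0.0055 and 0.0055 m and y of socket_high in the frame of hinge_mark between -0.015 and -0.001 m and contact force between the fingers and door below 0.5 N), for 0.3 s.
At the end, for the whole second after the job is handed in: The door hangs on both pintles with both socket mouths down on the shoulders (within 4 mm in height, and within the travel of the hinge slots plus 2 mm), upright within 3.4 degrees, shut within 5 degrees of parallel to the cabinet's front, at rest and let go (z of socket_low in the frame of hinge_mark between -0.004 and 0.004 m and z of socket_high in the frame of hinge_mark below 0.142 m and angle between door's own z axis and vertical below 0.06 rad and angle between the y axis of door and the y axis of cabinet, either way round below 0.09 rad and y of door in the frame of cabinet above -0.03 m and linear speed of door below 0.02 m/s and x of socket_low in the frame of hinge_mark between -0.0055 and 0.0055 m and y of socket_low in the frame of hinge_mark between -0.015 and -0.001 m and x of socket_high in the frame of hinge_mark between -0.0055 and 0.0055 m and y of socket_high in the frame of hinge_mark between -0.015 and -0.001 m); the robot touches nothing.
It fails at once if the door is pressed or knocked against the cabinet or its hinge with more than 40 N (contact force between door and cabinet above 40 N).
It fails at once if the robot knocks the cabinet (over 40 N) (contact force between the arm and cabinet above 40 N).
It fails at once if a bystander is moved by more than 30 mm (distance of any of shelf_panel, pot_a, pot_b, spray_bottle, feed_jar, watering_can, dibber from where it was at the start of the episode above 0.03 m).
It also fails if it takes over 72 s, if anything falls off the work surface, if the arm or the gripper's body presses on something with over 40 N, if the wrist force passes 120 N, or if a joint passes its speed limit or range.

## Working session

There is one attempt and no reset: what is moved stays moved. The work goes in short steps, Python scripts to look and compute and a shell command to move; the robot and the scene stay as the last step left them, time stands still between calls to the robot, and variables do not carry over. Pictures are saved under pics/ and viewed, at most 10 in all, crops included, and the job is handed in when it is done.

```bash
mkdir -p pics; python3 - <<'E'
from station import *
import cv2,numpy as np
for n in("scene","top"):
    f=grab_frame(n); cv2.imwrite(f"pics/{n}0.png",f[:,:,::-1]); c=calibration(n); print(n,c["fx"],c["fy"],c["cx"],c["cy"]); print(np.round(c["T"],3).tolist())
o=get_obs(); print(o)
E
```

```text
scene 483.9908623562296 483.9908623562296 319.2389478980308 239.72409676738832
[[0.953, -0.224, 0.203, 269.857], [-0.302, -0.744, 0.596, -874.972], [0.017, -0.629, -0.777, 1289.734], [0.0, 0.0, 0.0, 1.0]]
top 569.4822367096209 569.4822367096209 312.8721929895052 247.55725734066047
[[-0.002, -0.993, 0.115, 417.11], [-1.0, 0.002, 0.007, 7.214], [-0.007, -0.115, -0.993, 1514.558], [0.0, 0.0, 0.0, 1.0]]
{'time': 0.1, 'joint_positions': array([-1.2687061 ,  0.31167435,  0.0139719 ,  1.51290222, -0.00441129,
        1.31918698, -0.02718035]), 'dq': array([ 9.08154550e-04, -2.16425757e-03, -3.57847622e-05, -2.60208491e-03,
        2.29055638e-04,  1.03036838e-03,  1.64752014e-03]), 'joint_efforts': array([ 5.61293655e-04, -3.80854368e+01,  1.46461939e-01, -2.31240892e+01,
        1.22943197e-02,  8.07646313e-03, -1.22856613e-05]), 'position': array([185.1219237 , 517.17138976, 210.41172666]), 'tcp_rot': array([ 1.70993870e-01,  9.85271512e-01, -1.05987174e-03, -1.47141840e-04]), 'wrist_force': array([-0.18011168, -0.34334755, -0.3483333 ]), 'ft_torque': array([-0.02679835,  0.04602783, -0.0036353 ]), 'gripper_force': 0.0, 'gripper_width': 85.36792917844919}
```

View pics/scene0.png

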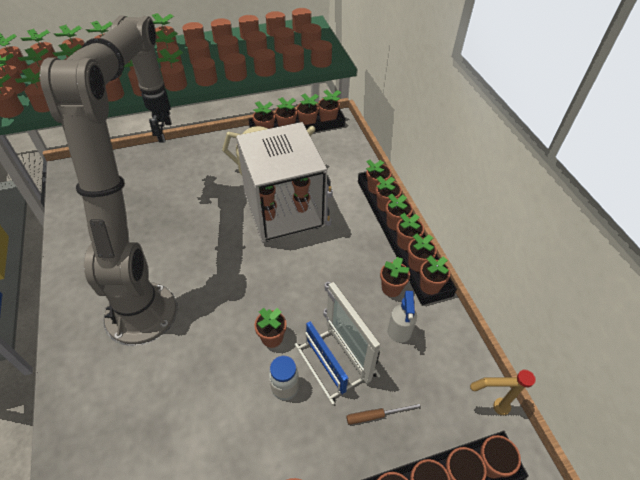

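View pics/top0.png

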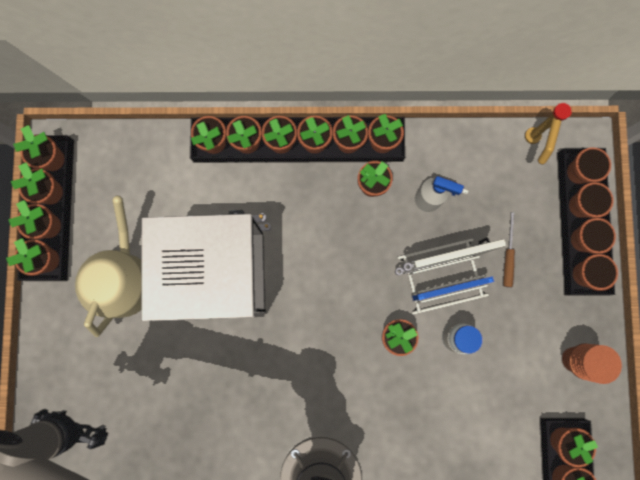

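The top view shows the cabinet at (200,265) with its front facing right (world -y) and the hinge at about (262,216). The door is in the rack from (400,267) (barrels) to (505,243), handle on the +X side. That orientation is already about 90° open, so I'll zoom in on both.

```bash
cat > h.py <<'E'
from station import *
import cv2,numpy as np
def on(name,u,v,z):
    c=calibration(name);T=np.array(c["T"]);d=T[:3,:3]@[(u-c["cx"])/c["fx"],(v-c["cy"])/c["fy"],1];p=T[:3,3]
    return p+d*(z-p[2])/d[2]
def proj(name,P):
    c=calibration(name);T=np.array(c["T"]);q=T[:3,:3].T@(np.array(P)-T[:3,3]);return np.array([c["cx"]+c["fx"]*q[0]/q[2],c["cy"]+c["fy"]*q[1]/q[2]])
def yaw():
    o=get_obs();q=o["tcp_rot"];return o["position"],2*np.arctan2(q[1],q[0])-np.pi/2  # angle of tool y in world
E
python3 - <<'E'
import cv2,numpy as np
t=cv2.imread("pics/top0.png");s=cv2.imread("pics/scene0.png")
def cr(i,x,y,w,h,k): return cv2.resize(i[y:y+h,x:x+w],None,fx=k,fy=k,interpolation=cv2.INTER_CUBIC)
a=cr(t,390,228,128,50,6)        # 768x300
b=cr(t,225,195,64,48,6)         #384x288
c=cr(s,240,170,64,48,6)
m=np.vstack([a,np.hstack([b,c])]);print(m.shape);cv2.imwrite("pics/m1.png",m)
E
```

```text
(588, 768, 3)
```

View pics/m1.png

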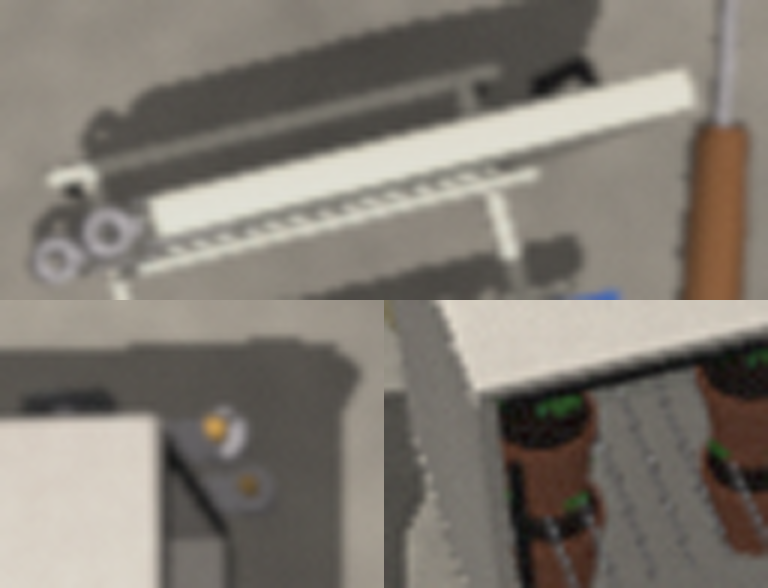

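```bash
python3 - <<'E'
from h import *
t=cv2.imread("pics/top0.png");hsv=cv2.cvtColor(t,cv2.COLOR_BGR2HSV)
# pintles
r=hsv[195:243,225:289].astype(int);w=((r[:,:,0]>8)&(r[:,:,0]<30)&(r[:,:,1]>90))
n,l,st,ce=cv2.connectedComponentsWithStats(w.astype(np.uint8))
for i in range(1,n):
    p=ce[i]+[225,195];print("brass",st[i],p)
    for z in (223,214,85,76):print(z,on("top",*p,z).round(1))
# door top
m=cv2.inRange(t,(180,195,195),(255,255,255));m[:,:412]=0;m[:228]=0;m[280:]=0;m[:,508:]=0
n,l,st,ce=cv2.connectedComponentsWithStats(m);i=1+np.argmax(st[1:,4]);print(st[i])
c=cv2.findContours((l==i).astype(np.uint8),0,1)[0][0]
R=cv2.minAreaRect(c);print(R)
B=np.array([on("top",*q,238) for q in cv2.boxPoints(R)]);print(B.round(1),B.mean(0))
ys,xs=np.nonzero(l==i);P=np.array([on("top",x,y,238)[:2] for x,y in zip(xs,ys)]);print("cent",P.mean(0));u=np.linalg.svd(P-P.mean(0))[2][0];print("dir",np.degrees(np.arctan2(u[1],u[0])), np.ptp((P-P.mean(0))@u))
# roof
m=cv2.inRange(t,(175,180,185),(255,255,255));m=cv2.morphologyEx(m,cv2.MORPH_CLOSE,np.ones((9,9)));n,l,st,ce=cv2.connectedComponentsWithStats(m);i=l[230,215];print(st[i])
c=cv2.findContours((l==i).astype(np.uint8),0,1)[0][0];R=cv2.minAreaRect(c)
B=np.array([on("top",*q,288) for q in cv2.boxPoints(R)]);print(B.round(1),B.mean(0));e=B[1]-B[0];print(np.degrees(np.arctan2(e[1],e[0])),np.linalg.norm(e),np.linalg.norm(B[2]-B[1]))
# barrels
for q in [(407.9,266.2),(399.5,271.2)]:print("barrel",on("top",*q,213),on("top",*q,75))
E
```

```text
brass [34 19  4  4 11] [260.45454545 215.63636364]
223 [641.4 136.1 223. ]
214 [643. 137. 214.]
85 [665.4 149.9  85. ]
76 [666.9 150.8  76. ]
brass [40 30  2  2  3] [265.66666667 225.33333333]
223 [618.8 123.9 223. ]
214 [620.2 124.7 214. ]
85 [640.4 136.4  85. ]
76 [641.8 137.2  76. ]
[416 240  89  27 554]
((459.9942626953125, 252.97677612304688), (6.112717628479004, 91.18736267089844), 76.13031005859375)
[[ 534.6 -213.9  238. ]
 [ 583.7 -414.5  238. ]
 [ 570.2 -417.2  238. ]
 [ 521.3 -216.9  238. ]] [ 552.45623121 -315.64944342  238.        ]
cent [ 552.33746192 -315.14170099]
dir -76.25184317086688 206.47420379614192
[  142   215   111   106 11160]
[[626.7 394.6 288. ]
 [632.5 153.5 288. ]
 [410.  145.2 288. ]
 [404.1 381.3 288. ]] [518.31684681 268.65937896 288.        ]
-88.6114858173316 241.17476830745213 222.6829624671476
barrel [ 524.89131478 -201.77354542  213.        ] [ 536.31899331 -223.93184544   75.        ]
barrel [ 513.46211409 -182.34037786  213.        ] [ 523.67799139 -202.43824187   75.        ]
```

The manual's scale: shifts go in shares of 200 mm and turns go in shares of pi rad. Converting my numbers, -40 mm / 200 = -0.2, -29 mm / 200 = -0.145.

```bash
cat >> h.py <<'E'
def go(x,y,z,ang=None):
    "remaining shift in present tool axes and turn to bring tool y to ang (deg)"
    o=get_obs();q=o["tcp_rot"]
    from scipy.spatial.transform import Rotation as Ro
    R=Ro.from_quat(q).as_matrix();d=R.T@(np.array([x,y,z])-o["position"]);a=np.degrees(np.arctan2(R[1,1],R[0,1]))
    print("t",round(o["time"],2),"pos",o["position"].round(1),"tooly",a.round(2),"tilt",R[:,2].round(4),"d",d.round(1),"turn",None if ang is None else round(np.radians(a-ang),4),"F",o["wrist_force"].round(2),"M",o["ft_torque"].round(2),"w",round(o["gripper_width"],1))
E
echo '[85, 0, 0, -0.2, 0, 85, 0, 0, -0.2, 0, 85, 0, 0, -0.2, 0, 85, 0, 0, -0.2, 0, 85, -0.135, -0.145, 0, 0, 85, -0.135, -0.145, 0, 0, 85, -0.135, -0.145, 0, 0, 85, -0.135, -0.145, 0, 0, 85, -0.135, -0.145, 0, 0, 85, -0.135, -0.145, 0, 0]' > rows.txt && python3 -m jog rows.txt
python3 -c "
from h import *
go(552.4,-315.4,380,13.75)
for q in [(437,190),(376,178),(400,337)]: print(on('top',*q,100).round(0))"
```

```text
time: 1.1
position: [279.5, 297.6, 371.0]
tcp_rot: [0.171, 0.985, -0.0, -0.0]
wrist_force: [0.9, 0.2, 0.9]
gripper_width: 84.9
gripper_force: 0.0
t 1.1 pos [279.5 297.6 371. ] tooly 70.31 tilt [-4.e-04 -5.e-04 -1.e+00] d [-463.5 -485.2   -8.9] turn 0.9871 F [0.92 0.25 0.86] M [-0.01 -0.07 -0.03] w 84.9
[ 727. -297.  100.]
[ 759. -144.  100.]
[ 360. -197.  100.]
```

In the tool's units: -29 mm / 200 = -0.145, -28 mm / 200 = -0.14.

```bash
echo '[85, -0.14, -0.145, 0, 0, 85, -0.14, -0.145, 0, 0, 85, -0.14, -0.145, 0, 0, 85, -0.14, -0.145, 0, 0, 85, -0.14, -0.145, 0, 0, 85, -0.14, -0.145, 0, 0, 85, -0.14, -0.145, 0, 0, 85, -0.14, -0.145, 0, 0, 85, -0.14, -0.145, 0, 0, 85, -0.14, -0.145, 0, 0]' > rows.txt && python3 -m jog rows.txt >/dev/null
echo '[85, -0.14, -0.145, 0, 0, 85, -0.14, -0.145, 0, 0, 85, -0.14, -0.145, 0, 0, 85, -0.14, -0.145, 0, 0, 85, -0.14, -0.145, 0, 0, 85, -0.14, -0.145, 0, 0, 85, 0, 0, 0, 0.0446, 85, 0, 0, 0, 0.0446, 85, 0, 0, 0, 0.0446, 85, 0, 0, 0, 0.0446]' > rows.txt && python3 -m jog rows.txt
echo '[85, 0, 0, 0, 0.0446, 85, 0, 0, 0, 0.0446, 85, 0, 0, 0, 0.0468, 85, 0, 0, 0, 0, 85, 0, 0, 0, 0]' > rows.txt && python3 -m jog rows.txt>/dev/null
python3 -c "
from h import *
go(552.4,-315.4,232,13.75)
"
```

```text
time: 3.1
position: [544.6, -288.5, 370.5]
tcp_rot: [0.439, 0.898, 0.0, -0.001]
wrist_force: [-0.8, -0.6, 0.5]
gripper_width: 85.3
gripper_force: 0.0
t 3.6 pos [ 544.7 -288.2  370.9] tooly 13.93 tilt [-8.e-04  4.e-04 -1.e+00] d [-28.3   1.  138.9] turn 0.0032 F [-0.23 -0.16 -0.21] M [-0.07  0.01 -0.02] w 85.3
```

In the tool's units: 40 mm / 200 = 0.2, -28 mm / 200 = -0.14.

```bash
echo '[85, -0.14, 0.005, 0, 0, 85, 0, 0, 0.2, 0, 85, 0, 0, 0.2, 0, 85, 0, 0, 0.2, 0, 85, 0, 0, 0.1, 0, 85, 0, 0, 0.045, 0, 85, 0, 0, 0, 0, 30, 0, 0, 0, 0, 30, 0, 0, 0, 0, 30, 0, 0, 0, 0]' > rows.txt && python3 -m jog rows.txt 60
python3 -c "
from h import *
go(552.4,-315.4,222,13.75)
"
echo '[10, 0, 0, 0, 0, 10, 0, 0, 0, 0, 10, 0, 0, 0, 0, 10, 0, 0, 0, 0, 10, 0, 0, 0, 0, 10, 0, 0, 0, 0]' > rows.txt && python3 -m jog rows.txt 60
python3 -c "
from h import *
go(552.4,-315.4,222,13.75)
"
```

```text
time: 4.6
position: [552.8, -316.1, 223.9]
tcp_rot: [0.617, 0.787, 0.0, 0.001]
wrist_force: [0.5, 0.3, 0.4]
gripper_width: 43.3
gripper_force: 0.0
t 4.6 pos [ 552.8 -316.1  223.9] tooly 13.77 tilt [ 0.0021 -0.0015 -1.    ] d [ 0.8 -0.2  1.9] turn 0.0004 F [0.45 0.34 0.39] M [-0.03 -0.02 -0.  ] w 43.3
time: 5.2
position: [552.3, -315.3, 222.4]
tcp_rot: [0.617, 0.787, 0.0, -0.0]
wrist_force: [-0.5, -1.0, 0.5]
gripper_width: 10.0
gripper_force: 0.0
t 5.2 pos [ 552.3 -315.3  222.4] tooly 13.76 tilt [ 0.  0. -1.] d [-0.1  0.1  0.4] turn 0.0001 F [-0.48 -0.98  0.52] M [-0.01  0.01  0.  ] w 10.0
```

```bash
python3 - <<'E'
from h import *
t=grab_frame("top")[:,:,::-1];s=grab_frame("scene")[:,:,::-1]
a=cv2.resize(t[150:300,380:530],(400,400));b=cv2.resize(s[250:410,290:450],(400,400))
cv2.imwrite("pics/m2.png",np.hstack([a,b]))
E
```

```text
(no output)
```

View pics/m2.png

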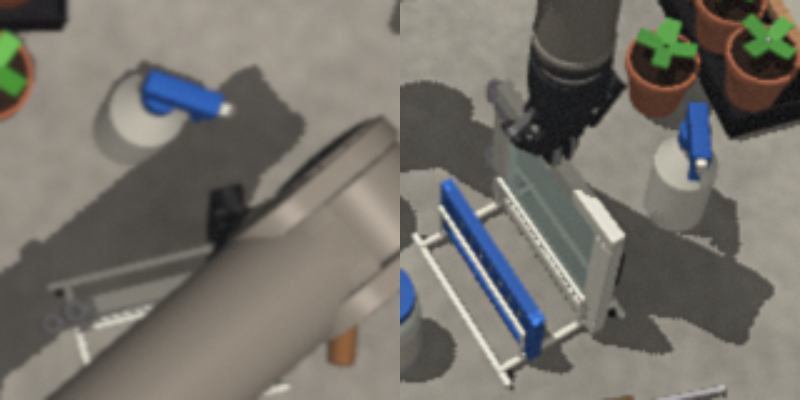

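```bash
python3 - <<'E'
from h import *
for P in [(552.4,-315.4,222),(552.4,-315.4,238),(527.4,-213,238),(577,-417,238),(527.4,-213,18),(577,-417,18)]:
    p=proj("scene",P);print(P,p.round(1),((p-[290,250])*2.5+[400,0]).round(0))
E
echo '[0, 0, 0, 0, 0, 0, 0, 0, 0, 0, 0, 0, 0, 0, 0]' > rows.txt && python3 -m jog rows.txt 20; python3 - <<'E'
from h import *
s=grab_frame("scene")[:,:,::-1]
cv2.imwrite("pics/m3.png",cv2.resize(s[260:360,310:410],(600,600),interpolation=cv2.INTER_CUBIC))
E
```

```text
(552.4, -315.4, 222) [351.7 316. ] [554. 165.]
(552.4, -315.4, 238) [352.2 312.7] [555. 157.]
(527.4, -213, 238) [329.8 282.4] [499.  81.]
(577, -417, 238) [376.5 345.7] [616. 239.]
(527.4, -213, 18) [327.2 324.1] [493. 185.]
(577, -417, 18) [367.7 382.6] [594. 332.]
time: 5.6
position: [552.3, -315.4, 222.4]
tcp_rot: [0.617, 0.787, -0.0, -0.0]
wrist_force: [-0.5, 0.4, 0.1]
gripper_width: -0.5
gripper_force: 0.0
```

View pics/m3.png

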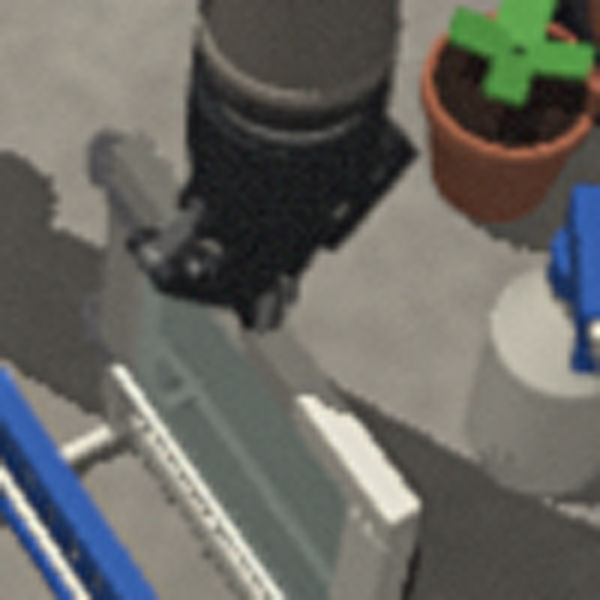

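In the tool's units: -30 mm / 200 = -0.15.

```bash
echo '[0, 0, 0, -0.15, 0, 0, 0, 0, -0.15, 0, 0, 0, 0, 0, 0, 0, 0, 0, 0, 0]' > rows.txt && python3 -m jog rows.txt; python3 - <<'E'
from h import *
s=grab_frame("scene")[:,:,::-1];t=grab_frame("top")[:,:,::-1]
cv2.imwrite("pics/m4.png",np.hstack([cv2.resize(s[250:350,310:410],(400,400),interpolation=cv2.INTER_CUBIC),cv2.resize(t[200:300,400:500],(400,400),interpolation=cv2.INTER_CUBIC)]))
p=get_obs()["position"];print(p)
for d in (0,-14,5,59): 
  print(d,((proj("scene",p+[0,0,d])-[310,250])*4).round(0))
print(((proj("top",p+[49,12,40])-[400,200])*4).round(0))
E
```

```text
time: 6.05
position: [552.4, -315.9, 283.1]
tcp_rot: [0.617, 0.787, 0.0, 0.001]
wrist_force: [0.7, 0.7, -0.4]
gripper_width: 0.2
gripper_force: 0.0
[ 552.0787485  -314.88941435  281.37122007]
0 [173. 214.]
-14 [171. 226.]
5 [174. 209.]
59 [180. 160.]
[253. 104.]
```

View pics/m4.png

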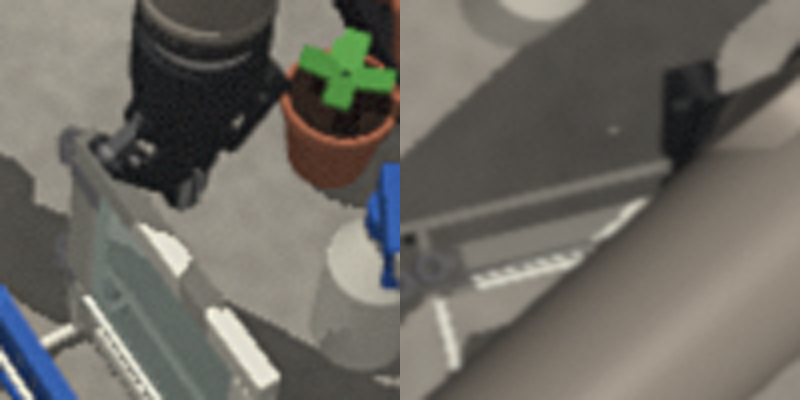

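```bash
python3 - <<'E'
from h import *
for P in [(185,517,197),(185,517,211),(185,517,240),(185,517,270)]: print(P,proj("scene",P).round(1),proj("top",P).round(1))
s=cv2.imread("pics/scene0.png");t=cv2.imread("pics/top0.png")
a=cv2.resize(s[80:155,120:195],(400,400),interpolation=cv2.INTER_CUBIC);b=cv2.resize(t[390:480,20:110],(400,400),interpolation=cv2.INTER_CUBIC)
cv2.imwrite("pics/m5.png",np.hstack([a,b]))
E
```

```text
(185, 517, 197) [167.7 143.9] [ 91.1 417.6]
(185, 517, 211) [166.8 140.7] [ 88.6 418.8]
(185, 517, 240) [164.9 133.9] [ 83.3 421.2]
(185, 517, 270) [162.8 126.6] [ 77.6 423.9]
```

View pics/m5.png

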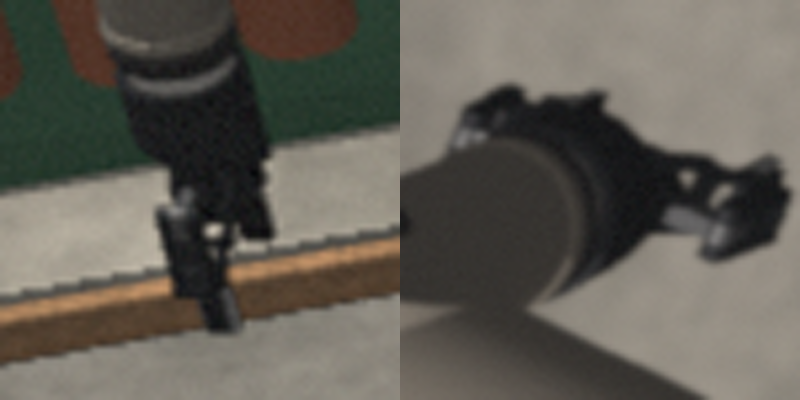

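In the tool's units: 40 mm / 200 = 0.2, 30 mm / 200 = 0.15.

```bash
echo '[85, 0, 0, 0, 0, 85, 0, 0, 0, 0, 85, 0, 0, 0, 0, 85, 0, 0, 0, 0, 85, 0, 0, 0, 0, 85, 0, 0, 0, 0, 85, 0, 0, 0, 0]' > rows.txt && python3 -m jog rows.txt 60 | tail -2; echo '[85, 0, 0, 0.2, 0, 85, 0, 0, 0.15, 0, 85, 0, 0, 0.05, 0, 85, 0, 0, 0.035, 0, 5, 0, 0, 0, 0, 5, 0, 0, 0, 0, 5, 0, 0, 0, 0, 5, 0, 0, 0, 0, 5, 0, 0, 0, 0, 5, 0, 0, 0, 0]' > rows.txt && python3 -m jog rows.txt 40;python3 -c "
from h import *
go(552.4,-315.4,195,13.75)
"
```

```text
gripper_width: 84.7
gripper_force: 0.0
time: 7.85
position: [552.8, -315.7, 196.4]
tcp_rot: [0.617, 0.787, 0.0, 0.001]
wrist_force: [0.4, -0.0, 2.6]
gripper_width: 14.9
gripper_force: 42.4
t 7.85 pos [ 552.8 -315.7  196.4] tooly 13.77 tilt [ 1.7e-03 -9.0e-04 -1.0e+00] d [ 0.4 -0.3  1.4] turn 0.0004 F [ 0.36 -0.01  2.58] M [ 0.11 -0.14  0.  ] w 14.9
```

The gripper has closed on the door. I'll lift it and check the load.

In the tool's units: -20 mm / 200 = -0.1, -15 mm / 200 = -0.075.

```bash
echo '[5, 0, 0, 0, 0, 5, 0, 0, -0.025, 0, 5, 0, 0, -0.05, 0, 5, 0, 0, -0.075, 0, 5, 0, 0, -0.1, 0, 5, 0, 0, -0.1, 0, 5, 0, 0, -0.1, 0, 5, 0, 0, -0.05, 0, 5, 0, 0, 0, 0, 5, 0, 0, 0, 0]' > rows.txt && python3 -m jog rows.txt 60;python3 -c "
from h import *
go(552.4,-315.4,295,13.75)
"
```

```text
time: 8.85
position: [552.0, -315.1, 294.4]
tcp_rot: [0.617, 0.787, 0.0, -0.001]
wrist_force: [-0.3, 0.5, -4.4]
gripper_width: 14.8
gripper_force: 61.3
t 8.85 pos [ 552.  -315.1  294.4] tooly 13.74 tilt [-0.0013  0.0011 -1.    ] d [-0.4  0.3 -0.6] turn -0.0002 F [-0.26  0.48 -4.45] M [0.02 0.05 0.06] w 14.8
```

In the tool's units: 34 mm / 200 = 0.17, 30 mm / 200 = 0.15.

```bash
echo '[5, 0.05, 0, -0.01, 0, 5, 0.1, 0, -0.01, 0, 5, 0.15, 0, -0.01, 0, 5, 0.17, 0, -0.01, 0, 5, 0.17, 0, -0.01, 0, 5, 0.17, 0, 0, 0, 5, 0.17, 0, 0, 0, 5, 0.15, 0, 0, 0, 5, 0.1, 0, 0, 0, 5, 0.06, 0, 0, 0]' > rows.txt && python3 -m jog rows.txt 60 >/dev/null;echo '[5, 0, 0.075, 0, 0, 5, 0, 0.125, 0, 0, 5, 0, 0.15, 0, 0, 5, 0, 0.15, 0, 0, 5, 0, 0.15, 0, 0, 5, 0, 0.125, 0, 0, 5, 0, 0.09, 0, 0, 5, 0, 0.055, 0, 0, 5, 0, 0, 0, 0, 5, 0, 0, 0, 0]' > rows.txt && python3 -m jog rows.txt;python3 - <<'E'
from h import *
go(669,21.4,305,13.75)
s=grab_frame("scene")[:,:,::-1];t=grab_frame("top")[:,:,::-1];cv2.imwrite("pics/t6.png",t);cv2.imwrite("pics/s6.png",s)
cv2.imwrite("pics/m6.png",np.hstack([cv2.resize(s[100:250,200:350],(400,400),interpolation=cv2.INTER_CUBIC),cv2.resize(t[180:260,240:320],(400,400),interpolation=cv2.INTER_CUBIC)]))
E
```

```text
time: 10.85
position: [668.8, -20.7, 304.6]
tcp_rot: [0.617, 0.787, -0.001, -0.001]
wrist_force: [0.0, 1.0, -4.1]
gripper_width: 14.6
gripper_force: 61.2
t 10.85 pos [668.8 -20.7 304.6] tooly 13.75 tilt [-0.0024  0.     -1.    ] d [40.8 10.2 -0.4] turn 0.0 F [ 0.03  0.96 -4.13] M [-0.03  0.01 -0.03] w 14.6
```

View pics/m6.png

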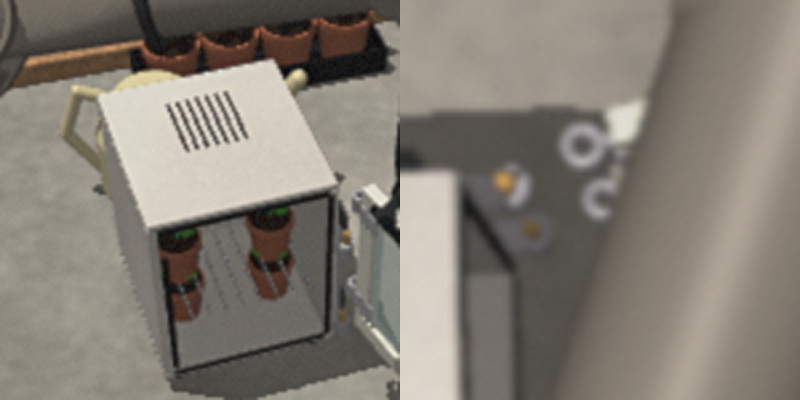

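```bash
python3 - <<'E'
from h import *
t=cv2.imread("pics/t6.png");g=cv2.cvtColor(t,cv2.COLOR_BGR2GRAY)
print(g[203:225,270:286])
E
```

```text
[[ 82  83  82  84  84  87  89  87  87  83 111 171 209 217 219 219]
 [ 83  84  84  90 102 110 117 114 103  88  98 148 198 218 220 221]
 [ 81  84  91 113 138 151 155 156 143 116 101 132 190 217 221 219]
 [ 80  87 108 138 153 153 150 160 163 147 130 144 190 216 221 217]
 [ 80  91 124 146 138 117 110 124 146 157 155 163 190 209 210 198]
 [ 80  99 134 146 122  91  87  95 123 151 155 156 166 168 158 144]
 [ 80  97 135 147 121  90  81  90 118 146 140 121 121 130 126 112]
 [ 79  91 123 146 138 113 102 113 142 153 130  96 100 129 133 114]
 [ 79  82 105 142 158 155 149 155 159 146 109  84  90 113 112  97]
 [ 78  81  88 115 147 168 174 165 145 116  87  82  94 105  98  88]
 [ 78  80  81  91 108 124 128 120 104  88  80  90 116 124 108  90]
 [ 79  80  82  82  87  90  90  87  84  80  81  94 124 133 114  94]
 [ 80  80  80  82  82  82  83  84  90  98 105 111 128 128 109  93]
 [ 79  82  81  81  80  80  83  97 119 138 146 151 146 124  99  93]
 [ 80  80  81  80  81  83  96 123 144 145 143 152 147 119  97  93]
 [ 80  81  82  81  82  84 107 135 137 119 107 116 122 107  93  95]
 [ 81  81  80  80  81  88 115 138 129  99  86  88  94  93  92  97]
 [ 79  80  81  81  81  87 113 141 135 107  90  87  87  88  93  98]
 [ 78  81  80  80  80  84 103 140 153 140 120 107  91  90  94  99]
 [ 80  80  81  80  80  81  90 120 150 163 157 129 100  91  96 102]
 [ 82  81  81  80  80  82  83  93 116 130 129 109  93  92  99 102]
 [ 85  83  80  81  80  82  83  84  88  94  94  89  88  94  99 104]]
```

```bash
python3 - <<'E'
from h import *
u=126.7
print("sock hi",on("top",276.0,208.7,u+195).round(1),"lo",on("top",280.3,219.6,u+57).round(1))
t=cv2.imread("pics/top0.png").astype(int);w=np.clip(t[:,:,2]-t[:,:,0]-25,0,None)  # r-b
for (x0,y0,x1,y1,z) in [(256,211,265,221,223),(262,221,270,230,85)]:
    s=w[y0:y1,x0:x1];ys,xs=np.mgrid[y0:y1,x0:x1];c=(s*xs).sum()/s.sum(),(s*ys).sum()/s.sum();print(s);print(np.round(c,2),on("top",*c,z).round(1))
E
```

```text
sock hi [639.1  93.3 321.7] lo [638.6  92.9 183.7]
[[ 0  0  0  0  0  0  0  0  0]
 [ 0  0  0  0  0  0  0  0  0]
 [ 0  0  0  0  0  0  0  0  0]
 [ 0  0  0 16 29 18  0  0  0]
 [ 0  0  0 47 75 66 28  0  0]
 [ 0  0  0 48 82 80 34  0  0]
 [ 0  0  0 20 53 57 17  0  0]
 [ 0  0  0  0  9 15  0  0  0]
 [ 0  0  0  0  0  0  0  0  0]
 [ 0  0  0  0  0  0  0  0  0]]
[260.38 215.79] [641.1 136.3 223. ]
[[ 0  0  0  0  0  0  0  0]
 [ 0  0  0  0  0  0  0  0]
 [ 0  0  0  0  0  0  0  0]
 [ 0  0  0  3  9  0  0  0]
 [ 0  0  0 16 25  8  0  0]
 [ 0  0  0  9 20  7  0  0]
 [ 0  0  0  0  0  0  0  0]
 [ 0  0  0  0  0  0  0  0]
 [ 0  0  0  0  0  0  0  0]]
[265.87 225.25] [640.6 135.9  85. ]
```

The manual's scale: shifts go in shares of 200 mm and turns go in shares of pi rad. Converting my numbers, 16 mm / 200 = 0.08, 14 mm / 200 = 0.07.

```bash
echo '[5, 0.04, 0, 0, 0, 5, 0.035, 0, 0, 0, 5, 0, 0, 0.06, 0, 5, 0, 0, 0.08, 0, 5, 0, 0, 0.08, 0, 5, 0, 0, 0.07, 0, 5, 0, 0, 0.035, 0, 5, 0, 0, 0.015, 0, 5, 0, 0.03, 0, 0, 5, 0, 0.0325, 0, 0]' > rows.txt && python3 -m jog rows.txt >/dev/null;echo '[5, 0.03, 0, 0, 0, 5, 0.035, 0, 0, 0, 5, 0.035, 0, 0, 0, 5, 0.025, 0, 0, 0, 5, 0.0075, 0, 0, 0, 5, 0, 0, 0, 0, 5, 0, 0, 0, 0, 5, 0, 0, 0, 0]' > rows.txt && python3 -m jog rows.txt | head -2;python3 - <<'E'
from h import *
go(671.1,22.6,236,13.75)
t=grab_frame("top")[:,:,::-1];cv2.imwrite("pics/t7.png",t)
print(cv2.cvtColor(t,cv2.COLOR_BGR2GRAY)[206:232,252:276])
E
```

```text
time: 12.75
position: [671.9, 21.6, 237.5]
t 12.75 pos [671.9  21.6 237.5] tooly 13.7 tilt [ 1.e-04 -4.e-04 -1.e+00] d [ 1.1 -0.6  1.5] turn -0.0008 F [ 0.1  -0.44 -4.17] M [-0.02  0.01  0.01] w 14.8
[[ 83  83  83  81  83  83  83  82  82  82  84 108 143 133 103  97 102 107
  111 116 117 120 122 123]
 [ 83  83  83  83  84  84  83  84  83  83  85 108 141 131 104  98 103 109
  113 115 119 120 123 124]
 [ 83  82  84  82  85  90  99 102 100  93  86  92 110 106 101 100 105 110
  114 117 119 122 122 125]
 [ 83  83  82  84  97 117 138 149 147 131 108  94  91  94  98 102 108 111
  114 118 120 122 125 125]
 [ 83  84  85  94 120 149 163 171 171 163 141 113  94  94  99 105 108 112
  115 119 120 124 125 127]
 [ 82  83  87 107 137 148 137 128 134 151 153 125  98  95 100 105 109 112
  117 119 122 123 126 126]
 [ 81  83  91 116 141 130 101  88 100 126 144 128 101  96 102 106 111 114
  118 120 122 125 125 126]
 [ 84  83  90 118 140 124  93  86  94 114 129 117  98  98 103 109 112 114
  119 119 122 124 126 127]
 [ 90  86  92 117 144 141 117 107 114 131 126 107  97 102 105 109 114 117
  120 122 124 126 
[... 1026 characters left out ...]
67  72  57  35  41  66  82  90  98 104 108 110 115 118 121 123 123
  125 128 129 130 131 133]
 [ 74  69  77  66  46  40  59  79  91 100 105 110 113 117 118 120 124 125
  127 129 130 131 132 133]
 [ 76  70  78  76  65  50  61  82  95 102 107 110 114 116 120 122 123 124
  127 128 131 130 132 134]
 [ 76  71  80  82  77  65  72  86  98 103 107 112 115 118 121 122 124 125
  126 129 131 131 133 134]
 [ 76  70  80  82  80  74  80  93  99 104 109 113 115 118 121 123 124 126
  127 130 130 133 134 135]
 [ 75  71  80  82  82  80  87  95 102 105 110 115 116 120 122 123 126 127
  128 130 129 132 134 134]
 [ 77  71  80  81  79  83  89  97 103 108 112 115 118 120 124 125 126 128
  129 130 131 133 134 137]]
```

In the tool's units: 3 mm / 200 = 0.015, 2 mm / 200 = 0.01.

```bash
python3 - <<'E'
from h import *
print(on("top",259.0,212.6,254).round(1))
go(671.1,22.6,236,13.75)
E
echo '[5, 0, 0, 0.015, 0, 5, 0, 0, 0.01, 0, 5, 0, 0, 0.005, 0, 5, 0, 0, 0, 0]' > rows.txt && python3 -m jog rows.txt; python3 -c "
from h import *
go(671.1,22.6,230,13.75)"
```

```text
[642.9 136.3 254. ]
t 12.8 pos [671.9  21.7 237.5] tooly 13.7 tilt [ 1.e-04 -3.e-04 -1.e+00] d [ 1.1 -0.6  1.5] turn -0.0008 F [ 0.07  0.71 -3.4 ] M [-0.04 -0.05 -0.05] w 14.7
time: 13.2
position: [671.8, 22.3, 231.0]
tcp_rot: [0.617, 0.787, -0.0, -0.0]
wrist_force: [0.7, -1.1, -3.9]
gripper_width: 14.6
gripper_force: 61.2
t 13.2 pos [671.8  22.3 231. ] tooly 13.75 tilt [-6.e-04  1.e-04 -1.e+00] d [ 0.4 -0.6  1. ] turn 0.0001 F [ 0.65 -1.08 -3.86] M [0.03 0.   0.02] w 14.6
```

In the tool's units: -1.2 mm / 200 = -0.006, 1 mm / 200 = 0.005.

```bash
echo '[5, 0.0015, -0.006, 0, 0, 5, 0, 0, 0.005, 0, 5, 0, 0, 0.005, 0, 5, 0, 0, 0.0025, 0, 5, 0, 0, 0, 0]' > rows.txt && python3 -m jog rows.txt | sed -n 2,4p; echo '[5, 0, 0, 0.005, 0, 5, 0, 0, 0, 0]' > rows.txt && python3 -m jog rows.txt | sed -n 2,4p;echo '[5, 0, 0, 0.005, 0, 5, 0, 0, 0, 0]' > rows.txt && python3 -m jog rows.txt | sed -n 2,4p; python3 -c "
from h import *
go(671.1,22.6,230,13.75)"
```

```text
position: [670.7, 22.3, 228.8]
tcp_rot: [0.617, 0.787, -0.0, -0.0]
wrist_force: [-0.5, 0.2, -4.2]
position: [670.7, 22.3, 227.8]
tcp_rot: [0.617, 0.787, -0.0, -0.0]
wrist_force: [-0.3, 0.1, -3.7]
position: [670.6, 22.3, 226.7]
tcp_rot: [0.617, 0.787, -0.0, -0.0]
wrist_force: [-0.7, -0.1, -4.5]
t 14.1 pos [670.6  22.3 226.7] tooly 13.75 tilt [-3.e-04  1.e-04 -1.e+00] d [ 0.2  0.5 -3.3] turn 0.0001 F [-0.69 -0.07 -4.45] M [ 0.01 -0.03 -0.  ] w 14.3
```

In the tool's units: 1 mm / 200 = 0.005.

```bash
for i in 1; do echo '[5, 0, 0, 0.005, 0, 5, 0, 0, 0, 0]' > rows.txt && python3 -m jog rows.txt | sed -n '2p;4p'; echo '[5, 0, 0, 0.005, 0, 5, 0, 0, 0, 0]' > rows.txt && python3 -m jog rows.txt | sed -n '2p;4p';echo '[5, 0, 0, 0.0035, 0, 5, 0, 0, 0, 0]' > rows.txt && python3 -m jog rows.txt | sed -n '2p;4p'; done; python3 -c "
from h import *
go(671.1,22.6,230,13.75)"
```

```text
position: [670.6, 22.3, 225.7]
wrist_force: [-0.2, -0.6, -3.8]
position: [670.7, 22.3, 224.7]
wrist_force: [-0.1, 0.1, -4.3]
position: [670.7, 22.3, 224.1]
wrist_force: [-0.6, 0.4, -4.3]
t 14.7 pos [670.7  22.3 224.1] tooly 13.75 tilt [-1.e-04  1.e-04 -1.e+00] d [ 0.2  0.5 -5.9] turn 0.0001 F [-0.56  0.41 -4.3 ] M [-0.05  0.    0.  ] w 14.9
```

In the tool's units: 1 mm / 200 = 0.005.

```bash
echo '[5, 0, 0, 0.005, 0, 5, 0, 0, 0.005, 0, 5, 0, 0, 0, 0]' > rows.txt && python3 -m jog rows.txt | sed -n '2p;4p'; echo '[5, 0, 0, 0.005, 0, 5, 0, 0, 0.005, 0, 5, 0, 0, 0, 0]' > rows.txt && python3 -m jog rows.txt | sed -n '2p;4p';python3 -c "
from h import *
go(671.1,22.6,230,13.75)"
```

```text
position: [670.6, 22.3, 222.0]
wrist_force: [0.4, 0.1, -4.3]
position: [670.6, 22.3, 220.0]
wrist_force: [-0.6, -0.4, -4.3]
t 15.3 pos [670.6  22.3 220. ] tooly 13.76 tilt [-3.e-04  1.e-04 -1.e+00] d [  0.1   0.5 -10. ] turn 0.0001 F [-0.64 -0.44 -4.31] M [-0.   -0.03 -0.01] w 14.8
```

In the tool's units: 1 mm / 200 = 0.005.

```bash
echo '[5, 0, 0, 0.005, 0, 5, 0, 0, 0.005, 0, 5, 0, 0, 0, 0]' > rows.txt && python3 -m jog rows.txt | sed -n '2p;4p';  python3 -c "
from h import *
go(671.1,22.6,230,13.75)
t=grab_frame('top')[:,:,::-1];cv2.imwrite('pics/t8.png',t)
g=cv2.cvtColor(t,cv2.COLOR_BGR2GRAY);print(g[208:224,254:268]);print((t[:,:,2].astype(int)-t[:,:,0])[208:224,254:268])"
```

```text
position: [670.6, 22.4, 218.0]
wrist_force: [-0.3, -1.0, -3.7]
t 15.6 pos [670.6  22.4 218. ] tooly 13.76 tilt [-4.e-04  1.e-04 -1.e+00] d [  0.1   0.5 -12. ] turn 0.0002 F [-0.27 -0.96 -3.7 ] M [-0.02  0.02  0.01] w 14.6
[[ 83  83  82  83  83  83  82  82  82  88 106 101  94  97]
 [ 84  83  83  83  82  82  84  82  82  95 119 115  98 100]
 [ 84  82  83  83  89  94  97  95  87  87  99  99  96 100]
 [ 84  83  86  99 119 137 143 135 115  94  87  91  96 101]
 [ 83  84  91 116 146 166 174 170 151 118  94  91  97 104]
 [ 83  83  89 106 123 132 136 147 155 133 101  96 102 104]
 [ 85  87  91  95  95 101 116 128 141 127 102  97 102 106]
 [ 94  94  93  93  86  99 126 135 130 111  97  98 103 110]
 [ 96  97  93  95 103 107 122 131 122 102  97 100 106 110]
 [ 90  95  93 104 135 149 150 147 126 102  99 102 107 112]
 [ 81  92  95 108 148 172 174 156 121  99  98 104 110 112]
 [ 71  87  94 101 113 127 128 116 100  97 101 107 109 113]
 [ 53  77  89  95  95  89  86  86  89  98 104 107 112 115]
 [ 36  60  81  88  88  85  81  85  91  98 105 109 113 114]
 [ 30  43  65  81  82  82  82  87  94 100 106 110 112 116]
 [ 42  38  50  67  79  82  85  89  97 103 108 111 114 117]]
[[ 9  8 11  9  9  8  9  9  7  8 10 11 12 14]
 [ 9  9  8  9  8  8  9  8  9  9  9 11 14 16]
 [ 9  9 10  8  8  7  7  7  7  9  8 11 15 15]
 [ 8  9  9  7  4  5  4  4  5  8 11 13 15 16]
 [ 7  9  7  5  3  2  3  3  4  6 10 14 16 16]
 [ 9  8  7  3  3  5  8  6  6  6 11 14 15 17]
 [ 8  5  4  2  7 26 45 36 15 10 13 14 16 16]
 [ 3  3  1  2  9 44 78 76 41 18 14 15 17 17]
 [ 1  1  0  1  7 27 55 54 35 17 15 16 17 18]
 [ 1  0  0  2  4 10 15 15 14 13 15 16 17 18]
 [ 2  1  0  1  3  5  5  6  9 13 15 16 17 18]
 [ 2  1  1  1  1  1  2  5 11 13 17 16 17 17]
 [ 3  2  2  1  0  1  3  8 13 15 16 17 18 18]
 [ 2  1  2  2  3  2  5 10 14 16 16 18 18 18]
 [ 0  2  4  6  6  7  9 12 15 15 17 16 18 19]
 [ 4  4  4  6  6  8 11 14 16 15 16 17 18 19]]
```

In the tool's units: 1 mm / 200 = 0.005.

```bash
echo '[5, 0, 0, 0.005, 0, 5, 0, 0, 0.005, 0, 5, 0, 0, 0.005, 0, 5, 0, 0, 0, 0]' > rows.txt && python3 -m jog rows.txt | sed -n '2p;4p'; echo '[5, 0, 0, 0.005, 0, 5, 0, 0, 0.005, 0, 5, 0, 0, 0.005, 0, 5, 0, 0, 0, 0]' > rows.txt && python3 -m jog rows.txt | sed -n '2p;4p';echo '[5, 0, 0, 0.005, 0, 5, 0, 0, 0, 0]' > rows.txt && python3 -m jog rows.txt | sed -n '2p;4p';python3 -c "
from h import *
go(671.1,22.6,230,13.75)"
```

```text
position: [670.6, 22.3, 215.0]
wrist_force: [-0.5, -0.2, -4.2]
position: [670.6, 22.3, 212.0]
wrist_force: [0.8, -0.6, -3.2]
position: [670.7, 22.3, 211.1]
wrist_force: [-0.5, -0.1, -3.9]
t 16.65 pos [670.7  22.3 211.1] tooly 13.76 tilt [-2.e-04  1.e-04 -1.e+00] d [  0.2   0.5 -18.9] turn 0.0001 F [-0.55 -0.11 -3.91] M [-0.01  0.01  0.01] w 14.9
```

In the tool's units: 0.5 mm / 200 = 0.0025.

```bash
for k in 1; do echo '[5, 0, 0, 0.0025, 0, 5, 0, 0, 0, 0]' > rows.txt && python3 -m jog rows.txt | sed -n '2p;4p';echo '[5, 0, 0, 0.0025, 0, 5, 0, 0, 0, 0]' > rows.txt && python3 -m jog rows.txt | sed -n '2p;4p';echo '[5, 0, 0, 0.0025, 0, 5, 0, 0, 0, 0]' > rows.txt && python3 -m jog rows.txt | sed -n '2p;4p'; done
```

```text
position: [670.7, 22.3, 210.7]
wrist_force: [0.4, -0.4, -3.6]
position: [670.7, 22.2, 210.3]
wrist_force: [0.3, 0.6, -3.4]
position: [670.8, 22.2, 210.1]
wrist_force: [-0.9, 0.3, -1.8]
```

In the tool's units: 0.5 mm / 200 = 0.0025.

```bash
echo '[5, 0, 0, 0.0025, 0, 5, 0, 0, 0, 0]' > rows.txt && python3 -m jog rows.txt | sed -n '2p;4p';echo '[5, 0, 0, 0.0015, 0, 5, 0, 0, 0, 0]' > rows.txt && python3 -m jog rows.txt | sed -n '2p;4p'; echo '[40, 0, 0, 0, 0, 40, 0, 0, 0, 0, 40, 0, 0, 0, 0, 40, 0, 0, 0, 0, 40, 0, 0, 0, 0, 40, 0, 0, 0, 0]' > rows.txt && python3 -m jog rows.txt; python3 -c "
from h import *
go(671.1,22.6,230,13.75)
t=grab_frame('top')[:,:,::-1];cv2.imwrite('pics/t9.png',t);s=grab_frame('scene')[:,:,::-1]
cv2.imwrite('pics/m9.png',np.hstack([cv2.resize(s[150:270,220:340],(400,400),interpolation=cv2.INTER_CUBIC),cv2.resize(t[180:260,240:320],(400,400),interpolation=cv2.INTER_CUBIC)]))"
```

```text
position: [670.9, 22.1, 209.8]
wrist_force: [-0.3, -1.4, -0.8]
position: [671.0, 22.0, 209.6]
wrist_force: [-0.2, -1.3, 1.6]
time: 18.25
position: [670.7, 22.3, 208.9]
tcp_rot: [0.617, 0.787, -0.0, 0.0]
wrist_force: [0.2, -0.1, -0.2]
gripper_width: 39.8
gripper_force: 0.0
t 18.25 pos [670.7  22.3 208.9] tooly 13.76 tilt [-0.e+00 -1.e-04 -1.e+00] d [  0.2   0.4 -21.1] turn 0.0001 F [ 0.24 -0.11 -0.24] M [0.02 0.01 0.01] w 39.8
```

View pics/m9.png

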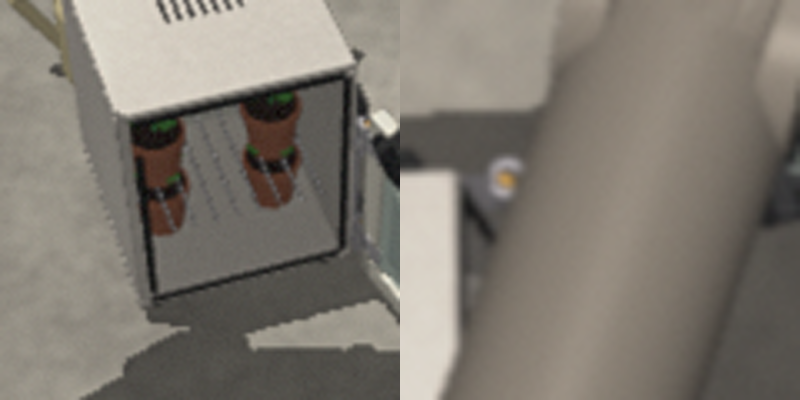

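The door is hung and released. Next I'll rise clear, go round to the outer face and work out the closing arc.

In the tool's units: -40 mm / 200 = -0.2, -30 mm / 200 = -0.15.

```bash
echo '[60, 0, 0, 0, 0, 60, 0, 0, 0, 0, 60, 0, 0, -0.05, 0, 60, 0, 0, -0.15, 0, 60, 0, 0, -0.2, 0, 60, 0, 0, -0.05, 0, 0, 0, 0, 0, 0, 0, -0.12, 0.09, 0, 0, 0, -0.115, 0.09, 0, 0, 0, 0, 0, 0, 0]' > rows.txt && python3 -m jog rows.txt |head -2; python3 - <<'E'
from h import *
go(717,-15,300,13.75)
t=grab_frame("top")[:,:,::-1];cv2.imwrite("pics/t10.png",t)
H=np.array([641,136.3]);a=np.radians(np.linspace(-63.5,-171,23));P=H+167*np.c_[np.cos(a),np.sin(a)]
ex=np.array([-.238,.971]);ey=np.array([.971,.238])
for p,d in zip(P[1:],np.diff(P,axis=0)): print(p.round(0),(d@ex).round(1),(d@ey).round(1))
E
```

```text
time: 19.35
position: [717.3, -19.6, 294.9]
t 19.35 pos [717.3 -19.6 294.9] tooly 13.39 tilt [-0.0046 -0.0026 -1.    ] d [ 4.6  0.7 -5.1] turn -0.0063 F [-0.64 -0.79 -0.71] M [-0.06  0.03 -0.01] w 1.6
[703. -19.] -2.5 -14.0
[689. -24.] -1.3 -14.2
[675. -27.] -0.1 -14.2
[661. -29.] 1.1 -14.2
[647. -31.] 2.3 -14.0
[633. -30.] 3.5 -13.8
[619. -29.] 4.6 -13.5
[605. -27.] 5.8 -13.0
[591. -23.] 6.9 -12.5
[577. -18.] 7.9 -11.8
[565. -12.] 8.9 -11.1
[552.  -5.] 9.8 -10.3
[540.   3.] 10.6 -9.5
[529.  12.] 11.4 -8.5
[519.  22.] 12.1 -7.5
[510.  33.] 12.7 -6.5
[502.  44.] 13.2 -5.4
[494.  56.] 13.6 -4.2
[488.  69.] 13.9 -3.0
[483.  83.] 14.1 -1.8
[479.  96.] 14.2 -0.6
[476. 110.] 14.2 0.6
```

In the tool's units: 30 mm / 200 = 0.15, 20 mm / 200 = 0.1.

```bash
echo '[0, 0.02, 0, 0, 0, 0, 0, 0, 0.1, 0, 0, 0, 0, 0.15, 0, 0, 0, 0, 0.1, 0, 0, 0, 0, 0.05, 0, 0, 0, -0.025, 0, 0, 0, -0.005, -0.025, 0, 0, 0, -0.0075, -0.025, 0, 0, 0, 0, -0.025, 0, 0, 0, 0, -0.025, 0, 0]' > rows.txt && python3 -m jog rows.txt|sed -n '2p;4p'; echo '[0, 0, -0.03, 0, 0, 0, 0, -0.035, 0, 0, 0, 0.0025, -0.035, 0, 0, 0, 0.0025, -0.035, 0, 0, 0, 0.005, -0.035, 0, 0, 0, 0.0065, -0.035, 0, 0, 0, 0.0085, -0.035, 0, 0, 0, 0.009, -0.035, 0, 0]' > rows.txt && python3 -m jog rows.txt|sed -n '2p;4p'; python3 - <<'E'
from h import *
go(647,-31,215,13.75)
t=grab_frame("top")[:,:,::-1];cv2.imwrite("pics/t11.png",t)
E
```

```text
position: [692.1, -20.0, 220.0]
wrist_force: [-0.6, -1.2, 0.6]
position: [636.6, -25.7, 218.9]
wrist_force: [0.4, 0.1, 0.6]
t 21.2 pos [636.6 -25.7 218.9] tooly 13.76 tilt [ 0.e+00  1.e-04 -1.e+00] d [-7.6  8.9  3.9] turn 0.0002 F [0.35 0.14 0.58] M [ 0.07 -0.06  0.  ] w -0.2
```

```bash
python3 - <<'E'
from h import *
t=cv2.imread("pics/t11.png");m=cv2.inRange(t,(165,180,180),(255,255,255));m[:,:250]=0;m[:190]=0;m[330:]=0;m[:,400:]=0
n,l,st,ce=cv2.connectedComponentsWithStats(m)
for i in range(1,n):
    if st[i,4]>6: print(st[i],ce[i].round(1),on("top",*ce[i],252).round(0))
E
```

```text
[266 213  27  10 165] [278.8 217.1] [633.  92. 252.]
[250 227   2  86 131] [250.3 275.9] [501. 154. 252.]
[351 227   7   6  39] [354.1 229.5] [604. -77. 252.]
```

In the tool's units: -6.8 mm / 200 = -0.034, 4.4 mm / 200 = 0.022.

```bash
echo '[0, 0.0115, -0.034, 0, 0, 0, 0.0115, -0.034, 0, 0, 0, 0.0145, -0.0325, 0, 0, 0, 0.0145, -0.0325, 0, 0, 0, 0.017, -0.0315, 0, 0, 0, 0.017, -0.0315, 0, 0, 0, 0.02, -0.0295, 0, 0, 0, 0.02, -0.0295, 0, 0, 0, 0.022, -0.028, 0, 0, 0, 0.022, -0.028, 0, 0]' > rows.txt && python3 -m jog rows.txt|sed -n '2p;4p'; echo '[0, 0.0245, -0.026, 0, 0, 0, 0.0245, -0.026, 0, 0, 0, 0.0265, -0.024, 0, 0, 0, 0.0265, -0.024, 0, 0, 0, 0.0285, -0.0215, 0, 0, 0, 0.0285, -0.0215, 0, 0, 0, 0.03, -0.019, 0, 0, 0, 0.03, -0.019, 0, 0, 0, 0.0315, -0.0165, 0, 0, 0, 0.0315, -0.0165, 0, 0]' > rows.txt && python3 -m jog rows.txt|sed -n '2p;4p'; python3 - <<'E'
from h import *
go(476,110,215,13.75)
t=grab_frame("top")[:,:,::-1];cv2.imwrite("pics/t12.png",t)
m=cv2.inRange(t,(165,180,180),(255,255,255));m[:,:252]=0;m[:190]=0;m[360:]=0;m[:,400:]=0
n,l,st,ce=cv2.connectedComponentsWithStats(m)
for i in range(1,n):
    if st[i,4]>6: print(st[i],ce[i].round(1),on("top",*ce[i],252).round(0))
E
```

```text
position: [568.2, -7.2, 218.9]
wrist_force: [-0.3, 0.9, -1.4]
position: [513.3, 37.5, 218.9]
wrist_force: [0.2, 0.8, 0.0]
t 23.25 pos [513.3  37.5 218.9] tooly 13.76 tilt [ 1.e-04  0.e+00 -1.e+00] d [ 79.3 -19.    3.9] turn 0.0001 F [0.16 0.79 0.05] M [-0.02 -0.04 -0.03] w 0.3
[261 219  13  21 129] [267.2 228. ] [608. 118. 252.]
[252 309   1   7   7] [252. 312.] [421. 150. 252.]
```

In the tool's units: 6.9 mm / 200 = 0.0345, 6.8 mm / 200 = 0.034.

```bash
echo '[0, 0.033, -0.0135, 0, 0, 0, 0.033, -0.0135, 0, 0, 0, 0.034, -0.0105, 0, 0, 0, 0.034, -0.0105, 0, 0, 0, 0.0345, -0.0075, 0, 0, 0, 0.0345, -0.0075, 0, 0, 0, 0.03, -0.004, 0, 0, 0, 0.025, -0.0025, 0, 0, 0, 0.02, -0.0015, 0, 0, 0, 0.015, 0, 0, 0]' > rows.txt && python3 -m jog rows.txt|sed -n '2p;4p'; echo '[0, 0.015, 0, 0, 0, 0, 0.015, 0, 0, 0, 0, 0.01, 0, 0, 0, 0, 0.01, 0, 0, 0, 0, 0.01, 0, 0, 0, 0, 0, 0, 0, 0]' > rows.txt && python3 -m jog rows.txt|sed -n '2p;4p'; python3 - <<'E'
from h import *
go(476,110,215,13.75)
t=grab_frame("top")[:,:,::-1];cv2.imwrite("pics/t13.png",t)
m=cv2.inRange(t,(165,180,180),(255,255,255));m[:,:252]=0;m[:190]=0;m[360:]=0;m[:,400:]=0
n,l,st,ce=cv2.connectedComponentsWithStats(m)
for i in range(1,n):
    if st[i,4]>6: print(st[i],ce[i].round(1),on("top",*ce[i],252).round(0))
E
```

```text
position: [485.9, 90.9, 218.9]
wrist_force: [-0.0, 0.3, 0.5]
position: [483.0, 102.6, 218.8]
wrist_force: [0.3, -0.1, -0.5]
t 24.9 pos [483.  102.6 218.8] tooly 13.78 tilt [-2.e-04  2.e-04 -1.e+00] d [ 8.8 -5.   3.8] turn 0.0006 F [ 0.33 -0.07 -0.5 ] M [-0.01  0.02 -0.05] w 0.5
[257 221   8  28 179] [260.5 234.5] [594. 133. 252.]
```

In the tool's units: 2 mm / 200 = 0.01.

```bash
echo '[0, 0.01, 0, 0, 0, 0, 0.01, 0, 0, 0, 0, 0, 0, 0, 0]' > rows.txt && python3 -m jog rows.txt|sed -n '2p;4p';echo '[0, 0.01, 0, 0, 0, 0, 0, 0, 0, 0]' > rows.txt && python3 -m jog rows.txt|sed -n '2p;4p';echo '[0, 0.01, 0, 0, 0, 0, 0, 0, 0, 0]' > rows.txt && python3 -m jog rows.txt|sed -n '2p;4p'; echo '[0, 0.01, 0, 0, 0, 0, 0, 0, 0, 0]' > rows.txt && python3 -m jog rows.txt|sed -n '2p;4p'
```

```text
position: [482.1, 106.6, 218.9]
wrist_force: [-0.7, 0.7, -0.2]
position: [481.6, 108.5, 218.9]
wrist_force: [-0.1, 0.6, 0.1]
position: [481.1, 110.4, 218.9]
wrist_force: [-0.8, 0.4, 0.8]
position: [480.7, 112.4, 218.9]
wrist_force: [0.0, -1.2, 1.2]
```

In the tool's units: 1 mm / 200 = 0.005.

```bash
echo '[0, 0.005, 0, 0, 0, 0, 0, 0, 0, 0]' > rows.txt && python3 -m jog rows.txt|sed -n '2p;4p'; echo '[0, 0.005, 0, 0, 0, 0, 0, 0, 0, 0]' > rows.txt && python3 -m jog rows.txt|sed -n '2p;4p'; python3 - <<'E'
from h import *
t=grab_frame("top")[:,:,::-1];cv2.imwrite("pics/t14.png",t);s=grab_frame("scene")[:,:,::-1]
cv2.imwrite('pics/m14.png',np.hstack([cv2.resize(s[150:270,220:340],(400,400),interpolation=cv2.INTER_CUBIC),cv2.resize(t[200:330,230:360],(400,400),interpolation=cv2.INTER_CUBIC)]))
m=cv2.inRange(t,(165,180,180),(255,255,255));m[:,:252]=0;m[:190]=0;m[360:]=0;m[:,400:]=0
n,l,st,ce=cv2.connectedComponentsWithStats(m)
for i in range(1,n):
    if st[i,4]>6: print(st[i],ce[i].round(1),on("top",*ce[i],252).round(0))
E
```

```text
position: [480.5, 113.1, 218.9]
wrist_force: [0.2, 0.9, -0.4]
position: [480.3, 113.8, 218.9]
wrist_force: [0.6, -2.4, -0.2]
[256 221   7  30 200] [259.  235.5] [591. 136. 252.]
```

In the tool's units: -20 mm / 200 = -0.1, -10 mm / 200 = -0.05.

```bash
echo '[0, -0.0025, 0, 0, 0, 0, -0.0025, 0, 0, 0, 0, -0.0025, 0, 0, 0, 0, -0.0025, 0, 0, 0, 0, -0.0025, 0, 0, 0, 0, -0.0025, 0, 0, 0, 0, -0.0025, 0, 0, 0, 0, -0.01, 0, 0, 0, 0, -0.05, 0, 0, 0, 0, -0.1, 0, 0, 0]' > rows.txt && python3 -m jog rows.txt|sed -n '2p;4p'; echo '[0, -0.15, 0, 0, 0, 0, -0.15, 0, 0, 0, 0, -0.15, 0, -0.05, 0, 0, -0.15, 0, -0.15, 0, 0, -0.15, 0, -0.15, 0, 0, 0, 0, -0.15, 0, 0, 0, 0, 0, 0, 0, 0, 0, 0, 0, 0, 0, 0, 0, 0, 0, 0, 0, 0, 0]' > rows.txt && python3 -m jog rows.txt|sed -n '2p;4p'; python3 - <<'E'
from h import *
for k in range(2):
    t=grab_frame("top")[:,:,::-1];m=cv2.inRange(t,(165,180,180),(255,255,255));m[:,:254]=0;m[:190]=0;m[360:]=0;m[:,290:]=0
    n,l,st,ce=cv2.connectedComponentsWithStats(m);i=1+np.argmax(st[1:,4]);print(st[i],ce[i].round(1),on("top",*ce[i],252).round(0))
    ys,xs=np.nonzero(l==i);P=np.array([on("top",x,y,252)[:2] for x,y in zip(xs,ys)]);f=np.polyfit(P[:,0],P[:,1],1);print("slope deg",np.degrees(np.arctan(f[0])),P.min(0),P.max(0))
s=grab_frame("scene")[:,:,::-1]
cv2.imwrite('pics/m15.png',np.hstack([cv2.resize(s[140:260,220:340],(400,400),interpolation=cv2.INTER_CUBIC),cv2.resize(t[200:330,230:360],(400,400),interpolation=cv2.INTER_CUBIC)]))
E
```

```text
position: [488.7, 80.4, 218.7]
wrist_force: [-0.1, -0.2, 0.6]
position: [523.8, -65.4, 317.6]
wrist_force: [0.7, 0.3, -0.9]
[256 221   9  93 598] [260.2 267. ] [521. 133. 252.]
slope deg 2.291957680648203 [418.90834427 123.42730776] [624.18695104 143.02022703]
[256 221   9  93 600] [260.2 267. ] [521. 133. 252.]
slope deg 2.2933829425867343 [418.90834427 123.42730776] [624.18695104 143.06536253]
```

View pics/m15.png

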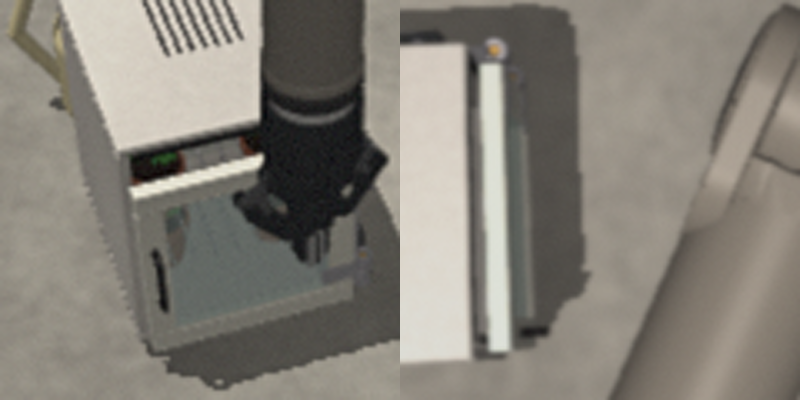

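The door hangs shut: its top edge runs from (487,65) to (498,350) in the right half, the pintle shows inside the barrel at (495,48), and it sits within about 1° of the cabinet front, not moving. I'm handing in.

```bash
python3 -c "
from station import *
print(sign_off())"
```

```text
the job is handed in; nothing more can be done
None
```

The door is back on both pintles: I lowered it home with light contact only, let go of it about 100° open and swung it shut, the last picture shows it within about 1° of the cabinet front and at rest, I saw nothing else moved, and the job is handed in (no verdict was returned).

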